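Tug, free and hold open a sample chamber lid

ROBOT

A 6-joint arm with a two-finger parallel gripper is mounted at the origin on the work surface. World frame = base frame: x ahead of the robot, y to its left, z up, the work surface at z = 0. Lengths are in m, angles in rad, forces in N, time in s.
With the tool pointing down it reaches from about 0.275 to 0.825 m from the base axis. Payload 4.9 kg.
Tool frame: the origin (TCP) lies midway between the tips of the shut fingers; the grasp point (between the pads) lies 19 mm behind it (grip_point_offset is the distance from the TCP to the grasp point, in m); z points along the fingers, y is the line along which they close (so a half turn about z gives the same grasp; the last joint's range is limited). The gripper opens to 85 mm and grips with 20 to 120 N. Pads are 22 mm wide; open, the fingers measure 114 mm over their backs; the gripper's body (76 mm by 85 mm) begins 54 mm behind the grasp point. The pads swing forward as they close: fully open they stand 13 mm farther back than shut.
Start: joints at [0.972, 0.326, -0.193, 1.052, 0, 1.437], TCP at [0.247, 0.492, 0.231] pointing down, gripper open.
Joint ranges: [-2.65, 2.65], [-0.97, 1.79], [-1.3, 1.35], [-1.93, 2.1], [-1.47, 1.37], [-3.14, 3.14]. Speed limits (rad/s): [2.57, 2.57, 3.14, 3.14, 3.14, 3.14].

INTERFACE

Orientations are given as a rotation vector (axis times angle).
In Python, from cell import * gives the robot as it stands. Calls block until the motion is done:
- movep(position, orientation): joint-space move of the TCP to a pose.
- move_l(position, velocity=0.15, rot=None, until_force=None): straight line of the TCP; rot=None keeps the orientation; velocity is the mean speed in m/s. With until_force (N) it stops when the force on the tool has changed by that much, and returns True; else False.
- set_joints(angles): joint-space move.
- let_go() and grab(newtons=None): open the fingers fully, or close them until they stop; newtons is the grip in N (None keeps the last).
- sleep(seconds).
- ik(position, orientation): joint angles nearest the present ones, or None.
- get_state(): the state.
- grab_frame(name): name is "scene" or "top" or "wrist"; returns a dict with "img" (480x640x3 uint8, red, green, blue), "fx", "fy", "cx", "cy" (pixels), "k1" (the pictures are not rectified: a ray, as slopes to the right and down, at radius r is drawn at 1 + k1 r^2 times it, then the intrinsics apply), "cam_to_world" (4x4, takes a point from camera to world coordinates); the wrist camera has in their place "T_tool_cam" (4x4, takes a point from camera to tool coordinates, whose origin is the TCP and whose axes are the flange's). Camera axes: x right, y down, z forward; pixel columns grow to the right and rows downward; lengths in m; the calibration is good to about 2 mm. A picture is of the moment at which its call begins: read the wrist's pose just before it. There is no depth.
A pose or a line that the arm cannot do raises MotionError and nothing moves.
- sign_off(): hands the job in; it is judged then, once.
Trained networks look in the newest picture that a camera, given by its name, has taken for a name from the list of things; names that differ only in an ending like _2 or _b are one class to them, and where a whole thing is asked for, a point or a joint stands for the part that bears it (a point fixed in the world has none). Each returns a list of dicts, best first, with "score" (0 to 1); they miss things now and then, are a little off and sometimes report something else, mostly with a low value. They report only what shows in the picture. A call takes as long as a camera call.
- spot_in(camera, name): "centre" ([column, row] in pixels, amid what is visible of it).
- silhouettes(camera, name): "mask" (480x640 bool, what is visible of it) and "centre" ([column, row] in pixels, amid what is visible of it).
- tip_of(camera, name): "centre" ([column, row] in pixels: a listed point, or the origin of a listed thing).
The state is a dict: "clock": time; "q": joint angles; "joint_velocities": joint speeds; "tau": joint torques, N m; "position": TCP position; "eef_rot": TCP orientation; "contact_force": force on the tool from outside, world axes, zero at the start; "wrist_torque": the same for the moment, N m; "finger_gap": opening from 0.0 (shut) to 1.0 (fully open); "grasp_force": force on a finger pad.
Only numpy, scipy, OpenCV 4.12 (cv2) and the standard library are available. Lean on these libraries where they do the work, as an engineer would, in place of code of your own. Each camera call takes 0.05 s, during which the arm holds its last target. There are 200 camera calls.

TASK

Hold the sample chamber's lid open for the colleague across the bench: first, before moving the slide catch, give the lid an upward tug at its knob to learn whether it is caught. If it is caught, slide the catch fully over to the other end of its travel, which frees the lid (sliding the catch of a lid that is free would lock it). Then raise the lid to about 45 degrees and finish while the gripper is still holding it there, steady, without disturbing the beaker, the bottle or the dish.

Things in the scene. Friction and masses are not known exactly. Their poses are not given: they have to be found in the camera images.
- chamber: fixed white sample chamber, an open-topped box 200 mm (its x) by 260 mm (its y) by 100 mm high; origin at the centre of its underside, z up, turned up to 20 degrees either way. The lid hinges along its -x side (the robot's side); on its +x wall a grey catch housing sticks out 50 mm (x 100 to 150, y -120 to 0), its top level with the rim at 100 mm.
- lid_angle (a joint): opening angle of the lid, rad: 0 shut, growing as the +x edge rises about the hinge line; up to 1.8. It falls shut when let go (0.5 to 0.75 kg in all, 3 to 5 N at the knob). A caught lid has about 0.02 rad of play (4 mm at the knob), then resists firmly and yields at most to 0.05 under a hard pull of 60 N; a free one just rises. Nothing outside shows which it is.
- lid_panel: the lid itself, a flat white panel 200 x 260 x 10 mm with the knob on top; origin on the middle of its hinge line, x pointing from the hinge along the lid to its free edge
- lid_grip (a point): point to grip on the lid's knob, by which it is lifted: a black upright block 30 mm (x) by 20 mm (y), standing 34 mm from the lid's top and capped by an 8 mm thick head 36 x 28 mm. The point lies in its middle, 17 mm above the lid's top, which is 11 mm above the rim when shut; top of the head 25 mm above the point. It is 165 mm from the hinge line and 28 mm above it, and its axes are the lid's (the chamber's when shut).
- catch_fin (a joint): position of the slide catch, m: 0 to 0.024 along the chamber's +y; it starts within 3 mm of 0. About 2 N moves it and it stays where it is left. At one end of the travel it holds the lid, at the other it leaves it free; which end is which differs from chamber to chamber and is not marked. Half-way may still hold.
- catch_grip (a point): point to grip or push on the catch's black upright fin, which is 24 mm (x) by 12 mm (y) and stands 30 mm above the housing's top; the point is on its centre line, 18 mm above the housing's top, 125 mm from the chamber's centre in x and -82 mm in y when the catch reads 0; axes as the chamber's
- beaker: loose glass beaker, radius 32 mm, 80 mm high, beside the chamber on its +y side; origin under its centre; leave it alone
- reagent: loose white reagent bottle, radius 30 mm, 120 mm high, beside the chamber on its -y side; origin under its centre; leave it alone
- dish: loose covered glass dish, radius 45 mm, 17 mm high, beyond the chamber on its +x side; origin under its centre; leave it alone
- lid_hinge (a point): middle of the lid's hinge line, at the rim's height, 100 mm from the chamber's centre on its -x side; the hinge runs along the chamber's y

How it is judged:
By the outcome, as a careful person would: the job done as asked, in the order asked, and still so for the second after the job is handed in, while the arm keeps its last pose, push and grip.
It also fails if it takes over 58 s, if anything falls off the work surface, if the arm or the gripper's body presses on something with over 40 N, if the wrist force passes 120 N, or if a joint passes its speed limit or range.

## Working session

There is one attempt and no reset: what is moved stays moved. The work goes in short steps, each a Python script; the robot and the scene stay as the last script left them, time stands still between calls to the robot, and variables do not carry over. Pictures are saved under pics/ and viewed, at most 10 in all, crops included, and the job is handed in when it is done.

```bash
mkdir -p pics; ls; cat > h.py <<'E'
from cell import *
import numpy as np, cv2
from scipy.spatial.transform import Rotation as R
def pose_cam(f, st=None):
    if "cam_to_world" in f: return np.array(f["cam_to_world"])
    T=np.eye(4); T[:3,:3]=R.from_rotvec(st["eef_rot"]).as_matrix(); T[:3,3]=st["position"]
    return T@np.array(f["T_tool_cam"])
def ray(f,px,T):
    d=np.array([(px[0]-f["cx"])/f["fx"],(px[1]-f["cy"])/f["fy"]]); u=d.copy()
    for _ in range(20): u=d/(1+f["k1"]*(u@u))
    v=T[:3,:3]@np.array([u[0],u[1],1]); return T[:3,3],v/np.linalg.norm(v)
def at_z(f,px,T,z):
    o,v=ray(f,px,T); return o+v*(z-o[2])/v[2]
def proj(f,p,T):
    c=np.linalg.inv(T)@np.r_[p,1]; u=c[:2]/c[2]; u=u*(1+f["k1"]*(u@u))
    return np.array([f["fx"]*u[0]+f["cx"],f["fy"]*u[1]+f["cy"]])
E
python3 - <<'E'
from h import *
Z=dict(lid_grip=.128,catch_grip=.118,lid_hinge=.1,chamber=0,beaker=0,reagent=0,dish=0)
for c in ("scene","top"):
    f=grab_frame(c);T=pose_cam(f); cv2.imwrite(f"pics/{c}0.png",f["img"][:,:,::-1])
    for n,z in Z.items():
        for d in tip_of(c,n)[:2]: print(c,n,round(d["score"],2),np.round(d["centre"]),np.round(at_z(f,d["centre"],T,z),3))
print(get_state())
E
```

```text
pics
scene lid_grip 0.7 [287. 233.] [ 0.575 -0.011  0.128]
scene catch_grip 0.81 [226. 259.] [ 0.613 -0.109  0.118]
scene lid_hinge 0.62 [304. 168.] [0.407 0.022 0.1  ]
scene chamber 0.86 [296. 247.] [ 0.517 -0.002  0.   ]
scene chamber 0.47 [230. 257.] [ 0.532 -0.127  0.   ]
scene beaker 0.85 [402. 277.] [0.595 0.188 0.   ]
scene reagent 0.74 [184. 226.] [ 0.452 -0.219  0.   ]
scene dish 0.78 [340. 371.] [0.762 0.062 0.   ]
scene dish 0.16 [306. 167.] [0.309 0.027 0.   ]
top lid_grip 0.89 [347. 228.] [ 0.572 -0.011  0.128]
top lid_grip 0.15 [394. 207.] [ 0.616 -0.102  0.128]
top catch_grip 0.64 [395. 208.] [ 0.616 -0.105  0.118]
top lid_hinge 0.7 [326. 310.] [0.416 0.028 0.1  ]
top lid_hinge 0.18 [258. 219.] [0.594 0.165 0.1  ]
top chamber 0.94 [339. 266.] [0.511 0.001 0.   ]
top beaker 0.8 [253. 220.] [0.609 0.187 0.   ]
top reagent 0.91 [440. 300.] [ 0.438 -0.218  0.   ]
top reagent 0.53 [326. 312.] [0.411 0.028 0.   ]
top dish 0.77 [312. 150.] [0.768 0.061 0.   ]
{'clock': 0.8, 'q': array([ 9.71784796e-01,  3.26178925e-01, -1.92597602e-01,  1.05203752e+00,
       -2.70436743e-05,  1.43657656e+00]), 'joint_velocities': array([-0.00097242,  0.00110836, -0.00035694,  0.00127322,  0.00021151,
        0.00041731]), 'tau': array([-2.36811815e-03, -4.43275452e+01,  2.62745780e+01,  7.79248348e-04,
       -1.90936003e-04,  3.36039633e-06]), 'position': array([0.24653871, 0.49165219, 0.23129324]), 'eef_rot': array([ 7.23534774e-01,  3.05712007e+00, -4.12058661e-05]), 'contact_force': array([0.12618372, 0.86720017, 0.55211801]), 'wrist_torque': array([ 0.02721268,  0.03063569, -0.01959831]), 'grasp_force': 0.0, 'finger_gap': 0.9990930081297911}
```

View pics/top0.png

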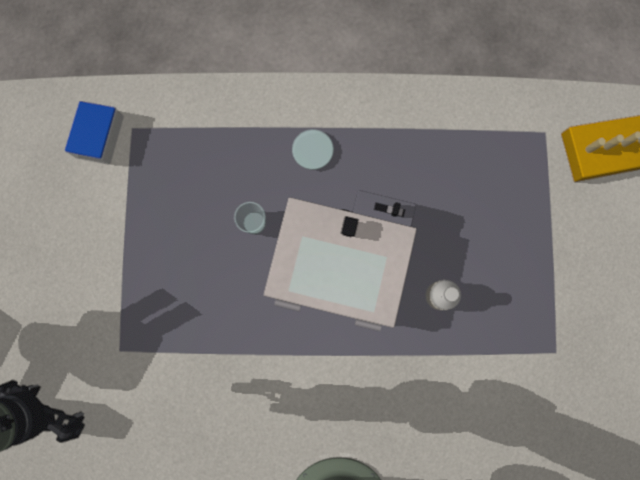

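```bash
cat >> h.py <<'E'
def tool(yaw, tilt=0.):
    "tool down, its x along chamber -x... y along chamber y; tilt = lid angle (rotation about chamber -y)"
    Rc=R.from_euler('z',yaw)*R.from_euler('y',-tilt)
    return Rc*R.from_matrix(np.array([[-1,0,0],[0,1,0],[0,0,-1.]]))
def tool2(yaw,tilt=0.):
    return tool(yaw,tilt)*R.from_euler('z',np.pi)
E
python3 - <<'E'
from h import *
yaw=np.radians(-12.5); hin=np.array([.412,.025,.1])
for tf in (tool,tool2):
    for a in (0,.25,.5,.785,.85):
        Rc=(R.from_euler('z',yaw)*R.from_euler('y',-a))
        p=hin+Rc.apply([.165,0,.028-.013])
        q=ik(p,tf(yaw,a).as_rotvec()); print(tf.__name__,a,np.round(p,3),None if q is None else np.round(q,2))
    q=ik([.616,-.107,.2],tf(yaw).as_rotvec()); print(q)
E
```

```text
tool 0 [ 0.573 -0.011  0.115] [-0.15  0.47 -0.29  0.81  0.    0.07]
tool 0.25 [ 0.564 -0.009  0.155] [-0.14  0.25 -0.55  0.52 -0.02  0.08]
tool 0.5 [ 0.546 -0.005  0.192] [-0.12  0.05 -0.8   0.22 -0.05  0.09]
tool 0.785 [0.516 0.002 0.227] [-0.08 -0.13 -1.09 -0.17 -0.1   0.1 ]
tool 0.85 [0.507 0.004 0.234] [-0.07 -0.16 -1.16 -0.28 -0.11  0.1 ]
[-0.28997668  0.48604278 -0.02975763  1.05499591  0.         -0.07181053]
tool2 0 [ 0.573 -0.011  0.115] [-0.15  0.47 -0.29  0.81  0.   -3.07]
tool2 0.25 [ 0.564 -0.009  0.155] [-0.14  0.25 -0.55  0.52 -0.02 -3.06]
tool2 0.5 [ 0.546 -0.005  0.192] [-0.12  0.05 -0.8   0.22 -0.05 -3.05]
tool2 0.785 [0.516 0.002 0.227] [-0.08 -0.13 -1.09 -0.17 -0.1  -3.05]
tool2 0.85 [0.507 0.004 0.234] [-0.07 -0.16 -1.16 -0.28 -0.11 -3.04]
[-0.28997668  0.48604278 -0.02975763  1.05499591  0.          3.06978213]
```

The top view shows the lid with corners near (289,199), (416,228), (394,327) and (265,295). The knob is at (349,226), the fin at (397,209), and the beaker, dish and bottle are clear of the work path. I'll move above the knob and refine with the wrist camera.

```bash
python3 - <<'E'
from h import *
f=grab_frame("top");T=pose_cam(f)
C=np.array([at_z(f,p,T,.111)[:2] for p in [(289,199),(416,228),(394,327),(265,295)]])
print("corners",C.round(3).tolist(), "yaw from edges", [np.degrees(np.arctan2(*(v[::-1]))) for v in (C[0]-C[3],C[1]-C[2])], [np.degrees(np.arctan2(-v[0],v[1])) for v in (C[0]-C[1],C[3]-C[2])])
yaw=np.radians(-12.5)
movep([.55,-.03,.30],tool(yaw).as_rotvec())
st=get_state(); f=grab_frame("wrist");T=pose_cam(f,st); cv2.imwrite("pics/w0.png",f["img"][:,:,::-1])
Z=dict(lid_grip=.128,catch_grip=.118,lid_hinge=.1,chamber=0)
for n,z in Z.items():
    for d in tip_of("wrist",n)[:2]: print(n,round(d["score"],2),np.round(d["centre"]),np.round(at_z(f,d["centre"],T,z),4))
print(st["clock"],st["position"])
E
```

```text
corners [[0.633, 0.103], [0.577, -0.148], [0.384, -0.102], [0.444, 0.147]] yaw from edges [np.float64(-13.012722031963463), np.float64(-13.236558358593063)] [np.float64(-12.629296959052047), np.float64(-13.56156911399277)]
lid_grip 0.78 [339. 239.] [ 0.5715 -0.0156  0.128 ]
catch_grip 0.83 [257. 294.] [ 0.6134 -0.1063  0.118 ]
lid_hinge 0.69 [347.  40.] [0.4111 0.0257 0.1   ]
chamber 0.7 [337. 155.] [0.5105 0.0019 0.    ]
3.025 [ 0.54993292 -0.02918101  0.29992408]
```

View pics/w0.png

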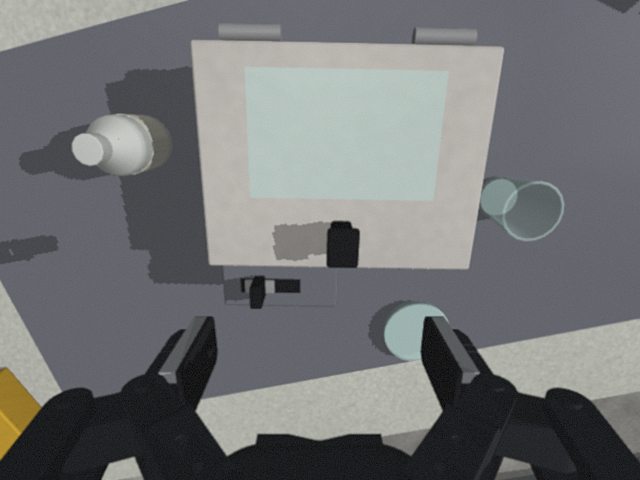

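The wrist view shows the knob at (343,240), the fin at (257,292) and the hinge barrels along the top edge. All of them match a yaw of about -13° and a grip point near (0.573, -0.014). Next is the grasp and the tug.

```bash
cat >> h.py <<'E'
YAW=np.radians(-13.); G=np.array([.573,-.014,.128]); CX=R.from_euler('z',YAW).apply([1,0,0]); CY=R.from_euler('z',YAW).apply([0,1,0])
HIN=np.r_[(G-.165*CX)[:2],.1]
def rep(s=""):
    st=get_state(); print(s,"t",round(st["clock"],2),"p",st["position"].round(4),"F",st["contact_force"].round(1),"M",st["wrist_torque"].round(2),"gap",round(st["finger_gap"],3),"gf",round(st["grasp_force"],1)); return st
E
python3 - <<'E'
from h import *
movep([*G[:2],.19],tool(YAW).as_rotvec()); rep("above")
hit=move_l([*G[:2],.116],.06,until_force=10); rep(f"down hit={hit}")
grab(60); s=rep("grip")
p=s["position"]
hit=move_l(p+[0,0,.014],.03,until_force=20); rep(f"tug hit={hit}")
f=grab_frame("wrist"); cv2.imwrite("pics/w1.png",f["img"][:,:,::-1])
E
```

```text
above t 3.8 p [ 0.5729 -0.0139  0.1904] F [ 0.9 -0.4  0.2] M [ 0.   -0.01 -0.01] gap 0.998 gf 0.0
down hit=False t 5.18 p [ 0.5734 -0.014   0.1164] F [ 0.  -0.1  0.4] M [ 0.01 -0.05  0.01] gap 1.003 gf 0.0
grip t 5.75 p [ 0.5732 -0.0133  0.1163] F [0.5 2.4 1.9] M [ 0.73  0.02 -0.14] gap 0.32 gf 59.0
tug hit=False t 6.38 p [ 0.5698 -0.0126  0.1285] F [-4.3  4.2 -8.9] M [0.65 0.34 0.05] gap 0.318 gf 59.7
```

View pics/w1.png

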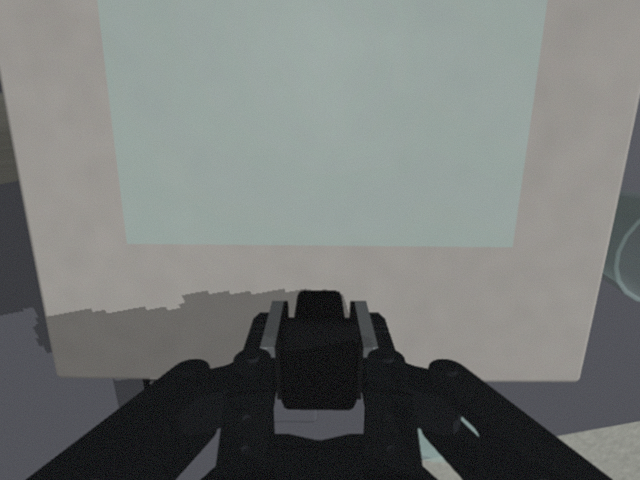

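The fingers hold the knob, with the pads at about (272,330) and (362,330) and the lid's free edge along row 380, columns 58 to 580. The gap of about 27 mm suggests the pads are on the head. Before deciding, I'll project the lid edge for a shut lid and for a raised one.

```bash
python3 - <<'E'
from h import *
st=rep(); f=grab_frame("wrist");T=pose_cam(f,st)
for a in (0,.02,.05,.075):
    Rc=R.from_euler('z',YAW)*R.from_euler('y',-a)
    print(a,[proj(f,HIN+Rc.apply([.2,y,.011]),T).round(0).tolist() for y in (-.13,.13)])
s=grab_frame("scene"); cv2.imwrite("pics/s1.png",cv2.resize(s["img"][130:330,150:450,::-1],None,fx=2.6,fy=2.6))
E
```

```text
t 6.42 p [ 0.5698 -0.0125  0.1285] F [-4.1  4.2 -9.3] M [0.69 0.36 0.05] gap 0.318 gf 59.7
0 [[72.0, 366.0], [564.0, 366.0]]
0.02 [[67.0, 371.0], [569.0, 371.0]]
0.05 [[59.0, 377.0], [577.0, 377.0]]
0.075 [[52.0, 383.0], [584.0, 383.0]]
```

View pics/s1.png

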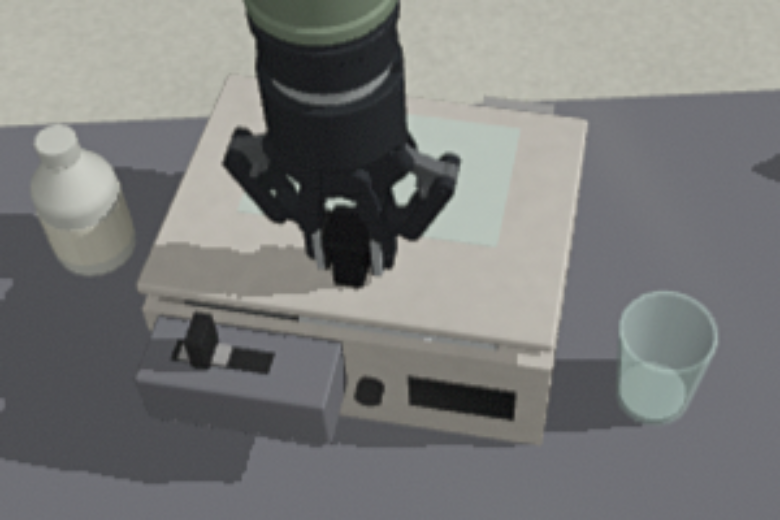

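The scene view shows an open gap under the lid's front edge, running from about (160,300) to (550,345) in the crop. The wrist edge fits about 0.06 rad at only 9 N, so the lid looks free. I'll tug a little further along the arc to confirm.

```bash
cat >> h.py <<'E'
P0=np.array([.5732,-.0133,.1163])
L0=R.from_euler('z',-YAW).apply(P0-HIN)
def arc(a):
    return HIN+(R.from_euler('z',YAW)*R.from_euler('y',-a)).apply(L0), tool(YAW,a).as_rotvec()
def edge_print():
    st=get_state(); f=grab_frame("wrist");T=pose_cam(f,st); return st,f,T
E
python3 - <<'E'
from h import *
p,r=arc(.15)
hit=move_l(p,.04,rot=r,until_force=20); rep(f"arc hit={hit}"); print(p)
sleep(.3); st,f,T=edge_print(); cv2.imwrite("pics/w2.png",f["img"][:,:,::-1])
for a in (.02,.05,.1,.15):
    Rc=R.from_euler('z',YAW)*R.from_euler('y',-a)
    print(a,[proj(f,HIN+Rc.apply([.2,y,.011]),T).round(0).tolist() for y in (-.13,.13)])
rep()
E
```

```text
arc hit=False t 6.96 p [ 0.5692 -0.0124  0.1418] F [ 1.4  2.8 -1.1] M [ 0.74  0.29 -0.24] gap 0.318 gf 60.3
[ 0.56902089 -0.01233518  0.14077985]
0.02 [[86.0, 344.0], [550.0, 344.0]]
0.05 [[80.0, 351.0], [557.0, 351.0]]
0.1 [[68.0, 363.0], [568.0, 362.0]]
0.15 [[55.0, 375.0], [582.0, 375.0]]
 t 7.31 p [ 0.5697 -0.0125  0.1407] F [ 4.   3.4 -0.6] M [ 0.77  0.03 -0.29] gap 0.312 gf 60.3
```

View pics/w2.png

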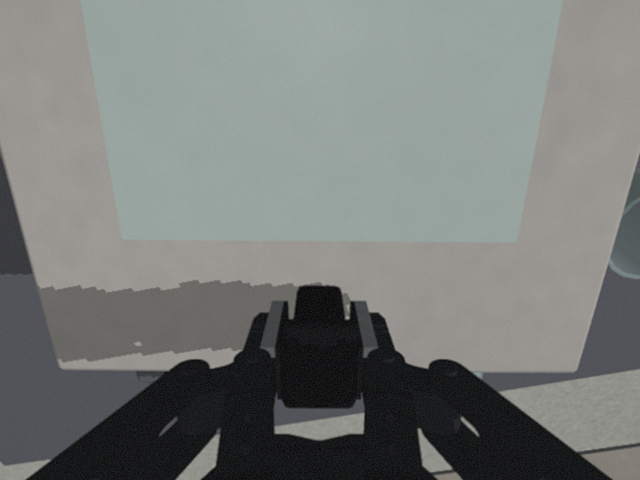

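The edge at row 372, columns 60 to 578, fits about 0.13 rad, far beyond the play of a caught lid and with almost no force. The lid is free, so the catch stays untouched. Now I'll raise it along the hinge arc.

```bash
python3 - <<'E'
from h import *
grab(90); rep("regrip")
for a in np.r_[np.arange(.25,.76,.1),.795]:
    p,r=arc(a); hit=move_l(p,.06,rot=r,until_force=30); rep(f"{a:.2f} hit={hit}")
    if hit: break
sleep(.5); st,f,T=edge_print(); cv2.imwrite("pics/w3.png",f["img"][:,:,::-1])
for a in (.65,.7,.75,.8,.85):
    Rc=R.from_euler('z',YAW)*R.from_euler('y',-a)
    print(a,[proj(f,HIN+Rc.apply([.2,y,.011]),T).round(0).tolist() for y in (-.13,.13)])
rep(); s=grab_frame("scene"); cv2.imwrite("pics/s2.png",s["img"][:,:,::-1])
E
```

```text
regrip t 7.53 p [ 0.5696 -0.0125  0.1409] F [3.3 2.3 0.1] M [ 0.66 -0.15 -0.31] gap 0.315 gf 88.3
0.25 hit=False t 7.95 p [ 0.5646 -0.0112  0.1572] F [3.8 3.5 0.5] M [ 0.67 -0.07 -0.14] gap 0.315 gf 88.6
0.35 hit=False t 8.38 p [ 0.5584 -0.0097  0.1722] F [4.2 3.5 1.1] M [ 0.82  0.   -0.1 ] gap 0.313 gf 88.6
0.45 hit=False t 8.8 p [ 0.5507 -0.0079  0.1867] F [4.3 4.3 2. ] M [0.83 0.18 0.07] gap 0.314 gf 88.7
0.55 hit=False t 9.22 p [ 0.5416 -0.0056  0.2004] F [3.6 5.4 1.7] M [0.87 0.25 0.1 ] gap 0.308 gf 88.7
0.65 hit=False t 9.65 p [ 0.5313 -0.0031  0.213 ] F [2.6 4.3 2.7] M [0.94 0.29 0.23] gap 0.31 gf 88.7
0.75 hit=False t 10.07 p [ 5.197e-01 -4.000e-04  2.245e-01] F [2.5 5.1 3.2] M [0.85 0.49 0.4 ] gap 0.306 gf 88.7
0.80 hit=False t 10.35 p [0.5143 0.001  0.2293] F [2.5 5.9 2.1] M [0.92 0.46 0.39] gap 0.311 gf 89.0
0.65 [[89.0, 342.0], [545.0, 342.0]]
0.7 [[78.0, 353.0], [556.0, 354.0]]
0.75 [[66.0, 365.0], [568.0, 366.0]]
0.8 [[52.0, 378.0], [581.0, 378.0]]
0.85 [[37.0, 391.0], [596.0, 391.0]]
 t 10.9 p [0.5145 0.0009 0.2292] F [3.7 6.1 2.4] M [0.94 0.5  0.45] gap 0.309 gf 89.0
```

View pics/w3.png

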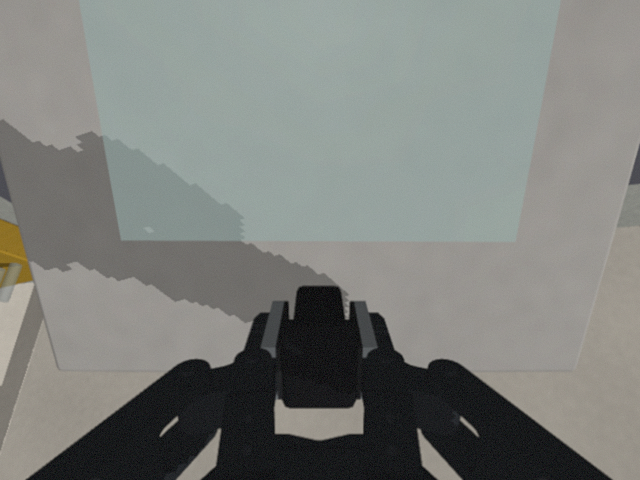

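View pics/s2.png

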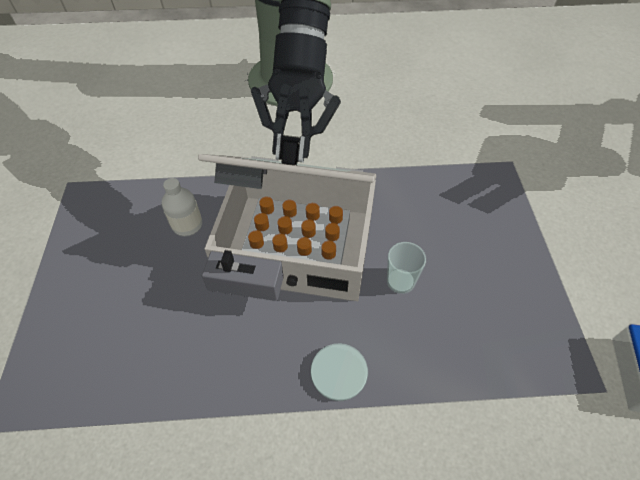

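The wrist view puts the lid edge at row 370, columns 58 to 576, which is about 0.77 rad (44°). The scene view shows the lid open and gripped, the beaker (406,268), bottle (182,208) and dish (339,371) where they were, and the catch unmoved. I'm handing the job in.

```bash
python3 - <<'E'
from h import *
rep(); print(sign_off())
E
```

```text
t 10.95 p [0.5145 0.0009 0.2291] F [3.2 6.  2.8] M [0.9  0.48 0.47] gap 0.312 gf 89.0
the job is handed in; nothing more can be done
None
```

The upward tug showed the lid was free, so I left the catch alone, raised the lid to about 44° (measured from the wrist camera) and handed in at about 11 s with the gripper still holding it steady; the beaker, bottle and dish looked undisturbed.

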